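# Put the peeler away in the sliding-lid cutlery box

## Task

Put the vegetable peeler away in the wooden cutlery box. Its flat sliding lid has no handle, so it has to be pressed with the fingertips and dragged: drag it open along its grooves as far as it goes, lay the peeler flat in the wide empty compartment, then slide the lid fully shut again. Press gently (the lid is thin: never more than about 25 N on lid or box), leave the box standing where it is, and disturb nothing else.

Things in the scene. Friction and masses are not known exactly. Their poses are not given: they have to be found in the camera images.
- cutlery_box: Wooden box, 270 x 174 x 60 mm, loose on the worktop on rubber feet, 1.1 to 1.6 kg. Origin: centre of its underside; x along its length, z up. Walls 10 mm; side walls and +x end 60 mm high, -x end only 49 mm: the lid leaves over it, toward the box's -x. Inside floor z = 11 mm. A divider (y -13 to -7 mm, top z = 36 mm) parts the wide empty compartment (+y side) from the narrow one with fork and teaspoon.
- lid (a joint): Opening of the lid, m: 0 shut against the +x end wall, 0.205 fully open at its stop; grows toward the box's -x; stays where left. Starts shut or a few mm ajar. Flat plywood panel 260 x 162 x 6 mm in grooves of the side walls. Moving it takes about 6 N along the grooves. Fingertips slip if they press too lightly, and how well they grip is not known: 13 to 20 N of press usually does.
- lid_grip (a point): Middle of the thumb flutes near the lid's inner end, on its flat top (56 mm above the worktop, 4 mm below the side walls' tops, 154 mm free between these); moves with the lid: box x = +85 mm when shut, -120 mm when open, so always over the box (pressing farther out, on the overhanging part, can tip the box). Axes as the box's.
- lid_edge (a point): Middle of the lid's inner edge, on its top; moves with the lid. Shut, it meets the +x end wall (box x = +125 mm); the gap for putting things in lies between that wall and this edge, 205 mm long when fully open. Axes as the box's.
- compartment (a point): Point on the inside floor of the wide empty compartment (84 mm wide, y = -7 to +77 mm; x = -125 to +125 mm in the box), in the middle of its width and of the part uncovered when the lid is fully open: box x = +22, y = +35, z = 11 mm. Axes as the box's.
- peeler_1: Vegetable peeler, blue handle, lying flat near the front of the worktop, right of the box, 170 x 25 x 18 mm, 80 g. Origin: under its middle; x along its length, z up. Handle (24 mm wide, 17 mm high) from x = -85 to +20 mm, thin metal blade (14 wide, 6 high) on to x = +85 mm. Balances near x = -25 mm: pinch it there, across, from above.
- fork_1: Fork, 206 x 28 x 13 mm, lying in the box's narrow compartment; it stays there. Origin under its middle.
- teaspoon_1: Teaspoon, 139 x 30 x 10 mm, lying beside the fork in the narrow compartment; it stays there. Origin under its middle.
- mug_1: White mug standing behind the peeler, 82 x 112 x 94 mm with its handle; bystander. Origin under its middle.
- lemon_1: Lemon, 78 x 55 x 56 mm; bystander. Origin under its middle.
- tub_1: Yoghurt tub near the front edge, 72 mm wide and 72 mm high; bystander. Origin under its middle.
There are look-alikes about, which are no part of the job. There is more than one size of the peeler_1; the job needs the larger.

How it is judged:
On the way, in this order (a step that is already met when the one before it is completed fails the run):
1. the lid is slid open to within 15 mm of its stop (value of joint lid above 0.19 m), for 0.2 s.
2. the peeler lies in the wide compartment, let go and at rest (x of peeler_1 in the frame of cutlery_box between -0.05 and 0.05 m and y of peeler_1 in the frame of cutlery_box between 0 and 0.07 m and z of peeler_1 in the frame of cutlery_box between 0 and 0.03 m and contact force between peeler_1 and the fingers below 0.1 N and linear speed of peeler_1 below 0.02 m/s), for 0.2 s.
At the end, for the whole second after the job is handed in: The lid is fully shut (within 4 mm of its stop) over the peeler, which lies at rest on the floor of the wide compartment; fork and teaspoon still lie in the narrow one and the box stands flat (value of joint lid below 0.004 m and x of peeler_1 in the frame of cutlery_box between -0.05 and 0.05 m and y of peeler_1 in the frame of cutlery_box between 0 and 0.07 m and z of peeler_1 in the frame of cutlery_box between 0 and 0.03 m and linear speed of peeler_1 below 0.02 m/s and angle between cutlery_box's own z axis and vertical below 0.03 rad and y of each of fork_1, teaspoon_1 in the frame of cutlery_box below -0.01 m and z of each of fork_1, teaspoon_1 in the frame of cutlery_box below 0.03 m); the robot touches nothing.
It fails at once if the fingers press on the lid or the box with more than 27 N (contact force between cutlery_box and the fingers above 27 N).
It fails at once if the box is shoved more than 30 mm from where it stood (distance of cutlery_box from where it was at the start of the episode above 0.03 m).
It fails at once if the box is tipped up (angle between cutlery_box's own z axis and vertical above 0.12 rad).
It fails at once if the mug, the lemon or the tub is pushed more than 25 mm (distance of any of mug_1, lemon_1, tub_1 from where it was at the start of the episode above 0.025 m).
It also fails if it takes over 72 s, if anything falls off the work surface, if the arm or the gripper's body presses on something with over 40 N, if the wrist force passes 120 N, or if a joint passes its speed limit or range.

## Robot

A 7-joint arm with a two-finger parallel gripper is mounted at the origin on a cart in front of the work surface, level with it; the furniture and walls round the work are solid. World frame = base frame: x ahead of the robot, y to its left, z up, the work surface at z = 0. Lengths are in m, angles in rad, forces in N, time in s.
With the tool pointing down it reaches from about 0.35 to 0.9 m from the base axis. Payload 19.9 kg.
Tool frame: the origin (TCP) lies on the centre line of the jaws, within the pads' length; the fingertips stand r.tip_extent ahead of it and the grasp point (between the pads) lies 3 mm ahead of it (r.tip_extent is the distance from the TCP to the fingertips, in m); z points along the fingers, y is the line along which they close (so a half turn about z gives the same grasp; the last joint's range is limited). The gripper opens to 85 mm and grips with 20 to 120 N. Pads are 22 mm wide; open, the fingers measure 114 mm over their backs; the gripper's body (76 mm by 85 mm) begins 54 mm behind the grasp point. The pads swing forward as they close: fully open they stand 13 mm farther back than shut.
Start: joints at [1.284, 0.417, -0.01, 1.614, 0.005, 1.111, -0.053], TCP at [0.151, -0.606, 0.253] pointing down, gripper open.
Joint ranges: [-2.81, 2.81], [-0.39, 2.02], [-1.27, 1.25], [0.06, 2.57], [-1.19, 4.33], [0.19, 2], [-2.82, 2.82]. Speed limits (rad/s): [1.89, 1.89, 2.39, 2.39, 3.01, 3.01, 3.01].

## Interface

Orientations are given as [roll, pitch, yaw] about the fixed x, y, z axes, in that order (R = Rz(yaw) Ry(pitch) Rx(roll)).
In Python, from plant import r gives the robot as it stands.
- The arm moves only by the tool servo_tool, never from a script. Its argument "commands" is a list of rows, each a list of 7 numbers: the shift along the tool's x, y, z in m, then the turn, a rotation vector about the tool's x, y, z in rad, then the closure, from -1 (fully open) to 1 (shut). In form: [[x, y, z, ax, ay, az, grip], ...]. A call has 1 to 5 rows; each row is the pose to reach, as a shift and turn from the pose commanded when the call began, along the tool's axes at that moment; what a row does not reach only later rows make up. A row lasts 1/8 s, in which the tool goes at most 62.5 mm and 10.7 degrees, less where a joint would pass 70% of its speed; a pose out of reach is approached as far as the arm can. A call with a gripper value outside its range is refused whole. The fingers move at their own pace and stop on an object; "squeeze" is the grip in N (left out, the last holds). Time passes only in rows, so rows that repeat a pose let the fingers close. It gives the time, the measured TCP pose, the force, the opening and the grip force at its end, in the units of the state.
- r.get_obs(): the state, without advancing time (a new reading comes with each control period).
- r.read_camera(name): name is "scene" or "side" or "wrist"; returns (picture, depth): 480x640x3 uint8, red, green, blue; 480x640 float32, m along the optical axis (not along the pixel's ray), 0 where there is no reading.
- r.get_calibration(name): a dict with "camera_matrix" (3x3 intrinsics, pixels), "R" (3x3) and "t" (3): a world point X has camera coordinates R X + t. Camera axes: x right, y down, z forward; pixel columns grow to the right and rows downward; lengths in m; the calibration is good to about 2 mm. A picture is of the moment at which its call begins: read the wrist's pose just before it. get_calibration takes no time and is no camera call; for the wrist camera it gives the pose at the moment of the call.
- r.sign_off(): hands the job in; it is judged then, once.
The state is a dict: "time_s": time; "qpos": joint angles; "qvel": joint speeds; "joint_torque": joint torques, N m; "tool_pos": TCP position; "tcp_rot": TCP orientation; "contact_force": force on the tool from outside, world axes, zero at the start; "torque": the same for the moment, N m; "grip_width": finger opening in m; "finger_force": force on a finger pad.
Only numpy, scipy, OpenCV 4.12 (cv2) and the standard library are available. Lean on these libraries where they do the work, as an engineer would, in place of code of your own. Each camera call takes 0.05 s, during which the arm holds its last target. There are 200 camera calls.

## Working session

There is one attempt and no reset: what is moved stays moved. The work goes in short steps, Python scripts to look and compute and a tool call to move; the robot and the scene stay as the last step left them, time stands still between calls to the robot, and variables do not carry over. Pictures are saved under pics/ and viewed, at most 10 in all, crops included, and the job is handed in when it is done.

Besides the shell and the picture viewer there is one more tool, called after ">>>" as name(argument=value, ...) on one line, values as JSON. servo_tool: Moves the arm, as the interface text tells. Its arguments: {"type":"object","properties":{"commands":{"type":"array"},"squeeze":{"type":"number"}},"required":["commands"]}

```bash
mkdir -p pics; ls; python3 - <<'E'
from plant import r
import cv2,numpy as np
o=r.get_obs(); print(o['tool_pos'],o['tcp_rot'],o['grip_width'],o['contact_force'],r.tip_extent,o['time_s'])
for n in ("scene","side"):
    p,d=r.read_camera(n); cv2.imwrite(f"pics/{n}0.png",p[:,:,::-1]); np.save(f"{n}_d.npy",d)
    c=r.get_calibration(n); print(n,c['camera_matrix'].tolist(),(-c['R'].T@c['t']).round(3),c['R'].round(3).tolist())
E
```

```text
pics
[ 0.15140325 -0.60606339  0.25265891] [-3.14036878e+00  6.72823172e-05  2.44820001e-01] 0.08536984507691409 [-0.6062384   0.59643354 -0.3244614 ] 0.022 0.0
scene [[486.7441971972722, 0.0, 322.6265589661031], [0.0, 486.7441971972722, 246.07120410345465], [0.0, 0.0, 1.0]] [ 0.255 -0.683  0.767] [[0.89, -0.456, 0.004], [-0.339, -0.668, -0.663], [0.305, 0.589, -0.749]]
side [[535.5977743903094, 0.0, 316.2174118926118], [0.0, 535.5977743903094, 240.40453776249257], [0.0, 0.0, 1.0]] [ 0.346 -1.185  0.518] [[0.984, -0.177, 0.023], [-0.047, -0.385, -0.922], [0.172, 0.906, -0.387]]
```

View pics/scene0.png

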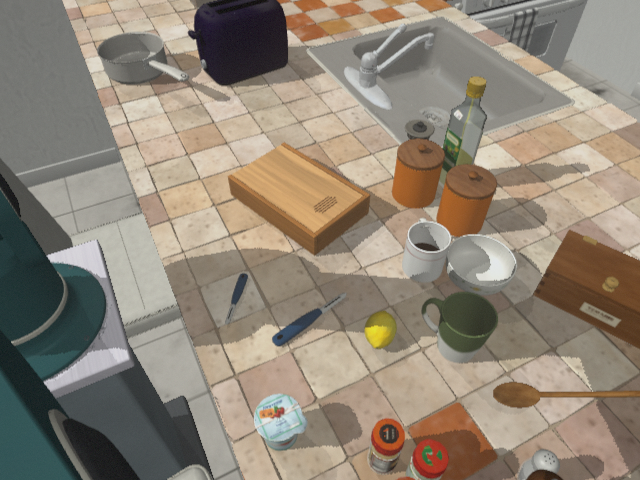

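View pics/side0.png

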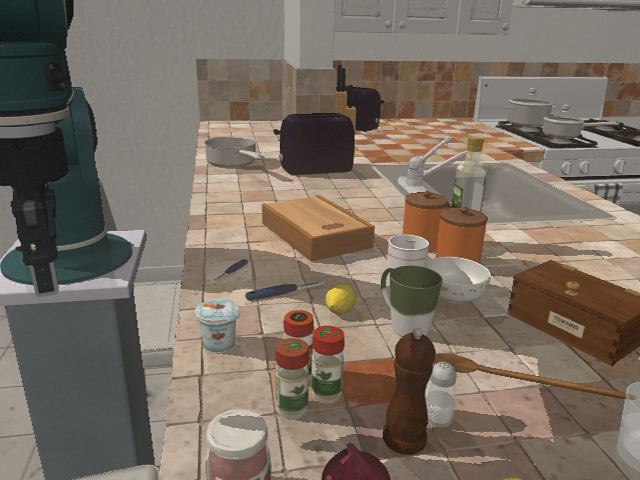

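Scene view: the box is at about (300,197), with its thumb flutes at (326,204), so its +x end is at the lower right. Peeler candidates:
- the blue one at (308,320), which is large
- the blue one at (235,298), which is small

The mug is probably the white one at (427,250), with the green one at (465,320) as a look-alike. The lemon is at (380,330), and the tub is at (279,420). By size, the target is the peeler at (308,320).

```bash
cat > h.py <<'E'
import numpy as np,cv2
from plant import r
def cloud(n):
    c=r.get_calibration(n); p,d=r.read_camera(n); K=c['camera_matrix']
    v,u=np.mgrid[:480,:640]
    C=np.stack([(u-K[0,2])/K[0,0]*d,(v-K[1,2])/K[1,1]*d,d],-1)
    W=(C-c['t'])@c['R']; W[d<=0]=np.nan
    return p,W
def ray(n,u,v,z,c=None):
    c=c or r.get_calibration(n); K=c['camera_matrix']; R,t=np.array(c['R']),np.array(c['t'])
    o=-R.T@t; d=R.T@np.linalg.solve(K,[u,v,1.]); return o+d*(z-o[2])/d[2]
E
python3 - <<'E'
from h import *
p,W=cloud("scene"); z=W[...,2]
print("table z",np.nanmedian(z[270:300,180:220]), W[285,200])
m=np.zeros((480,640),np.uint8); m[130:260,220:380]=1
top=(m>0)&(z>0.045)&(z<0.075)
P=W[top][:,:2].astype(np.float32); print(len(P), "z pct",np.percentile(z[top],[5,50,95]))
n,l,s,c=cv2.connectedComponentsWithStats(top.astype(np.uint8)); k=1+s[1:,4].argmax()
rc=cv2.minAreaRect(W[l==k][:,:2].astype(np.float32)); print(rc, cv2.boxPoints(rc))
print("flutes",ray("scene",326,204,.056))
hsv=cv2.cvtColor(p,cv2.COLOR_RGB2HSV)
b=cv2.inRange(hsv,(100,70,30),(125,255,255)); b[:265]=0;b[350:]=0;b[:,:215]=0;b[:,360:]=0
n,l,s,c=cv2.connectedComponentsWithStats(b)
for i in range(1,n):
    if s[i,4]>40:
        q=np.argwhere(l==i)[:,::-1]; g=np.array([ray("scene",u,v,.010)[:2] for u,v in q],np.float32)
        print("blue",c[i],s[i,4],cv2.minAreaRect(g), np.nanmax(W[l==i][:,2]))
print("blade tip",ray("scene",345,296,.004), "handle end",ray("scene",275,342,.008))
for nm,u,v in (("lemon",380,330),("mug",427,265),("tub",279,420),("greenmug",460,330)): print(nm,W[v,u])
cv2.imwrite("pics/crop.png",cv2.resize(p[140:360,210:410,::-1],(545,600)))
E
```

```text
table z -4.791680609882099e-05 [ 0.30620278 -0.06117762 -0.00049045]
7164 z pct [0.05220231 0.05576129 0.05987245]
((0.5738494992256165, 0.057400673627853394), (0.1767531931400299, 0.2751850187778473), 19.467653274536133) [[ 0.4446693   0.15767331]
 [ 0.53638154 -0.10177933]
 [ 0.7030297  -0.04287197]
 [ 0.61131746  0.21658067]]
flutes [ 0.60519328 -0.02129369  0.056     ]
blue [237.79130435 290.15652174] 115 ((0.3682865500450134, -0.11294626444578171), (0.061673521995544434, 0.012069614604115486), 54.34443664550781) 0.015362282177019404
blue [294.1670282  328.17570499] 461 ((0.43413791060447693, -0.23804567754268646), (0.10442826896905899, 0.02222072333097458), 13.816475868225098) 0.018194140746619816
blade tip [ 0.54576929 -0.21636357  0.004     ] handle end [ 0.38531564 -0.25002483  0.008     ]
lemon [ 0.54692087 -0.33427994  0.05070467]
mug [ 0.69850972 -0.25578069  0.05633188]
tub [ 0.32854299 -0.40650106  0.06991148]
greenmug [ 0.69027013 -0.38143821  0.01347471]
```

View pics/crop.png

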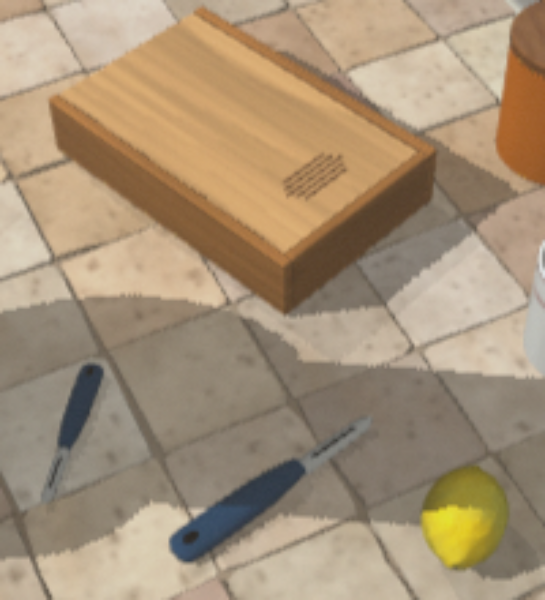

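The crop confirms it: the large peeler has a 104 × 22 mm handle, at crop (240,510), and the other one is clearly smaller. The flutes match the box pose: centre (0.574, 0.057), +x yaw -70.5°, lid practically shut. I'll head for the lid grip point with the gripper at yaw 1.911, so that tool +x is the opening direction.

```bash
cat >> h.py <<'E'
from scipy.spatial.transform import Rotation as Ro
def box(x,y,z=0,c=(.5738,.0574),yaw=-1.231):
    return np.array([c[0]+x*np.cos(yaw)-y*np.sin(yaw),c[1]+x*np.sin(yaw)+y*np.cos(yaw),z])
def delta(pos,yaw):
    o=r.get_obs(); R0=Ro.from_euler('xyz',o['tcp_rot']); 
    d=R0.inv().apply(np.array(pos)-o['tool_pos']); w=(R0.inv()*Ro.from_euler('xyz',[np.pi,0,yaw])).as_rotvec()
    print("tcp",o['tool_pos'].round(4),"rot",o['tcp_rot'].round(3),"F",o['contact_force'].round(1),"t",round(o['time_s'],2)); print("shift",d.round(4),"turn",w.round(3), "norm",np.linalg.norm(d).round(3))
E
```

>>> servo_tool(commands=[[0.046,-0.0365,0,0,0,-0.13,1],[0.092,-0.073,0,0,0,-0.26,1],[0.138,-0.11,0,0,0,-0.39,1],[0.184,-0.146,0,0,0,-0.52,1],[0.23,-0.182,0,0,0,-0.66,1]], squeeze=20)

```text
time_s: 0.78
tool_pos: [0.3314, -0.3724, 0.2533]
tcp_rot: [3.142, 0.0, 0.909]
contact_force: [0.2, -0.9, 0.5]
grip_width: -0.0
finger_force: 0.0
```

```bash
python3 -c "
from h import *
delta(box(.085,0,.13),1.911); print(r.tip_extent)"
```

```text
tcp [ 0.3314 -0.3724  0.2533] rot [3.142 0.    0.909] F [ 0.2 -0.9  0.5] t 0.78
shift [ 0.4422 -0.0012  0.1233] turn [-0.     0.    -1.002] norm 0.459
0.022
```

>>> servo_tool(commands=[[0.055,0,0,0,0,-0.125,1],[0.11,0,0,0,0,-0.25,1],[0.165,0,0,0,0,-0.375,1],[0.22,0,0,0,0,-0.5,1],[0.275,0,0,0,0,-0.625,1]])

```text
time_s: 1.4
tool_pos: [0.5012, -0.1564, 0.2533]
tcp_rot: [3.142, 0.0, 1.534]
contact_force: [0.7, -1.1, 0.5]
grip_width: 0.0002
finger_force: 0.0
```

```bash
python3 -c "
from h import *
delta(box(.085,0,.13),1.911)"
```

```text
tcp [ 0.5012 -0.1564  0.2533] rot [3.142 0.    1.534] F [ 0.7 -1.1  0.5] t 1.4
shift [0.1373 0.0959 0.1233] turn [ 0.     0.    -0.377] norm 0.208
```

>>> servo_tool(commands=[[0.034,0.024,0.03,0,0,-0.1,1],[0.068,0.048,0.06,0,0,-0.2,1],[0.103,0.072,0.09,0,0,-0.3,1],[0.137,0.096,0.123,0,0,-0.377,1],[0.137,0.096,0.123,0,0,-0.377,1]])

```text
time_s: 2.02
tool_pos: [0.6016, -0.0216, 0.1275]
tcp_rot: [-3.139, -0.004, 1.912]
contact_force: [-0.7, 0.4, 1.3]
grip_width: 0.0002
finger_force: 0.0
```

```bash
python3 - <<'E'
from h import *
p,W=cloud("wrist"); cv2.imwrite("pics/w1.png",p[:,:,::-1])
p,W=cloud("scene"); cv2.imwrite("pics/s1.png",p[:,:,::-1])
delta(box(.085,0,.08),1.911)
E
```

```text
tcp [ 0.6017 -0.0249  0.1299] rot [-3.141e+00 -1.000e-03  1.907e+00] F [-0.4 -0.6 -0.2] t 2.12
shift [0.0018 0.0012 0.0499] turn [-0.001 -0.001 -0.004] norm 0.05
```

View pics/w1.png

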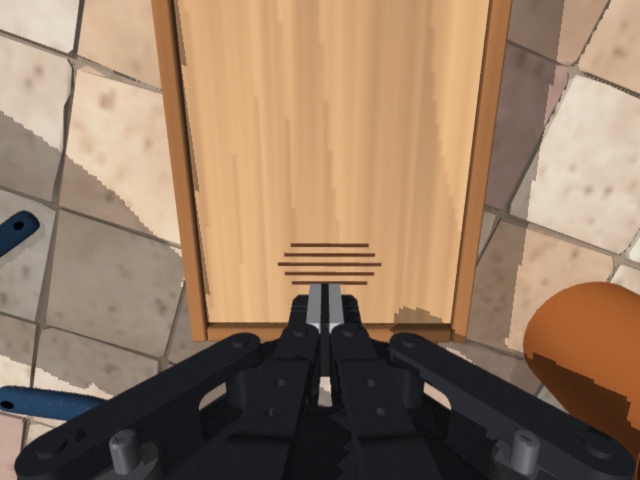

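The wrist view shows the tool aligned with the box walls: the flutes are at (330,264), and the fingertips at (328,290) are on the centre line. I'll go down.

>>> servo_tool(commands=[[0,0,0.02,0,0,0,1],[0,0,0.035,0,0,0,1],[0,0,0.045,0,0,0,1],[0,0,0.049,0,0,0,1],[0,0,0.049,0,0,0,1]])

```text
time_s: 2.75
tool_pos: [0.6019, -0.0248, 0.0812]
tcp_rot: [-3.141, -0.0, 1.907]
contact_force: [-0.4, -0.1, -0.2]
grip_width: 0.0002
finger_force: 0.0
```

>>> servo_tool(commands=[[0,0,0.001,0,0,0,1],[0,0,0.002,0,0,0,1],[0,0,0.002,0,0,0,1]])

```text
time_s: 3.12
tool_pos: [0.602, -0.0249, 0.0794]
tcp_rot: [3.141, 0.0, 1.907]
contact_force: [-0.3, -0.9, -0.2]
grip_width: -0.0003
finger_force: 0.0
```

>>> servo_tool(commands=[[0,0,0.0005,0,0,0,1],[0,0,0.001,0,0,0,1],[0,0,0.0015,0,0,0,1],[0,0,0.0015,0,0,0,1]])

```text
time_s: 3.62
tool_pos: [0.602, -0.0248, 0.0781]
tcp_rot: [3.142, 0.0, 1.907]
contact_force: [-1.6, -0.7, 6.3]
grip_width: -0.0
finger_force: 2.9
```

>>> servo_tool(commands=[[0,0,0.0005,0,0,0,1],[0,0,0.0005,0,0,0,1]])

```text
time_s: 3.88
tool_pos: [0.6021, -0.0248, 0.078]
tcp_rot: [3.141, 0.0, 1.907]
contact_force: [-4.5, -0.3, 13.8]
grip_width: -0.0
finger_force: 6.6
```

>>> servo_tool(commands=[[0,0,0.0002,0,0,0,1],[0.003,0,0.0002,0,0,0,1],[0.006,0,0.0002,0,0,0,1],[0.01,0,0.0002,0,0,0,1]])

```text
time_s: 4.38
tool_pos: [0.5992, -0.0168, 0.0779]
tcp_rot: [3.141, 0.002, 1.905]
contact_force: [-1.9, -7.7, 13.6]
grip_width: 0.0002
finger_force: 7.0
```

>>> servo_tool(commands=[[0.004,0,0.0002,0,0,0,1],[0.009,0,0.0002,0,0,0,1],[0.014,0,0.0002,0,0,0,1],[0.019,0,0.0002,0,0,0,1],[0.024,0,0.0002,0,0,0,1]])

```text
time_s: 5.0
tool_pos: [0.5913, 0.0059, 0.0779]
tcp_rot: [3.141, 0.002, 1.906]
contact_force: [-4.1, -8.2, 17.8]
grip_width: 0.0002
finger_force: 8.9
```

```bash
python3 - <<'E'
from h import *
p,W=cloud("wrist"); cv2.imwrite("pics/w2.png",p[:,:,::-1]); delta(box(-.118,0,.078),1.911)
E
```

```text
tcp [0.591  0.0067 0.0779] rot [3.141e+00 2.000e-03 1.906e+00] F [-5.6 -6.5 18. ] t 5.05
shift [ 1.715e-01 -1.000e-04 -4.000e-04] turn [ 0.     0.002 -0.005] norm 0.172
```

View pics/w2.png

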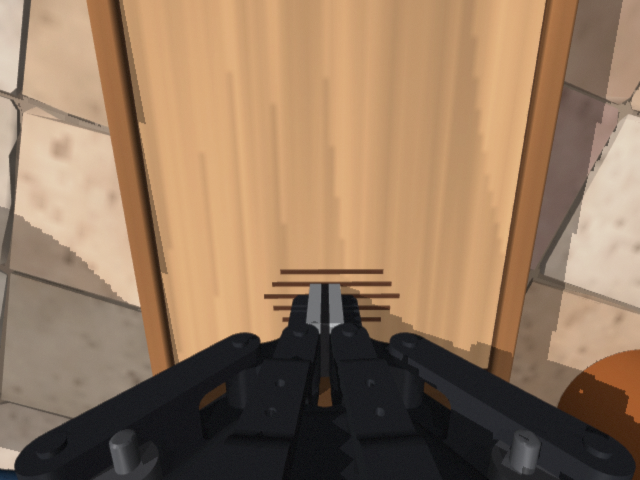

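The lid is following: the flutes are at (330,296) and still under the fingertips. I'll keep dragging and ease off the sideways load a little.

>>> servo_tool(commands=[[0.006,-0.0003,0,0,0,0,1],[0.012,-0.0003,0,0,0,0,1],[0.018,-0.0003,0,0,0,0,1],[0.024,-0.0003,0,0,0,0,1],[0.03,-0.0003,0,0,0,0,1]])

```text
time_s: 5.68
tool_pos: [0.5812, 0.0344, 0.0779]
tcp_rot: [3.141, 0.002, 1.906]
contact_force: [-2.7, -7.1, 17.5]
grip_width: -0.0002
finger_force: 8.7
```

>>> servo_tool(commands=[[0.008,-0.0003,0,0,0,0,1],[0.016,-0.0003,0,0,0,0,1],[0.024,-0.0003,0,0,0,0,1],[0.032,-0.0003,0,0,0,0,1],[0.04,-0.0003,0,0,0,0,1]])

```text
time_s: 6.3
tool_pos: [0.5679, 0.0723, 0.0779]
tcp_rot: [3.141, 0.002, 1.906]
contact_force: [-1.6, -7.0, 17.3]
grip_width: 0.0001
finger_force: 8.6
```

>>> servo_tool(commands=[[0.008,0,0,0,0,0,1],[0.016,0,0,0,0,0,1],[0.024,0,0,0,0,0,1],[0.032,0,0,0,0,0,1],[0.04,0,0,0,0,0,1]])

```text
time_s: 6.92
tool_pos: [0.5546, 0.1101, 0.0779]
tcp_rot: [3.141, 0.002, 1.906]
contact_force: [-3.0, -8.2, 19.1]
grip_width: 0.0001
finger_force: 9.3
```

```bash
python3 - <<'E'
from h import *
p,W=cloud("scene"); cv2.imwrite("pics/s3.png",p[130:330,200:470,::-1]); delta(box(-.120,0,.078),1.911)
E
```

```text
tcp [0.5542 0.1113 0.0779] rot [3.141e+00 1.000e-03 1.907e+00] F [-3.2 -4.9 16. ] t 6.97
shift [ 0.0626  0.0003 -0.0002] turn [ 0.001  0.001 -0.004] norm 0.063
```

View pics/s3.png

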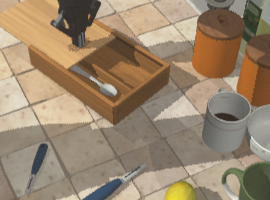

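The lid edge is at crop (110,40), and the teaspoon is in the near compartment. The lid is opening along with the fingers.

>>> servo_tool(commands=[[0.009,0,0,0,0,0,1],[0.018,0,0,0,0,0,1],[0.027,0,0,0,0,0,1],[0.036,0,0,0,0,0,1],[0.044,0,0,0,0,0,1]])

```text
time_s: 7.6
tool_pos: [0.54, 0.1518, 0.0779]
tcp_rot: [3.141, 0.002, 1.906]
contact_force: [-4.2, -9.0, 20.4]
grip_width: -0.0001
finger_force: 9.9
```

>>> servo_tool(commands=[[0.004,0,0,0,0,0,1],[0.008,0,0,0,0,0,1],[0.012,0,0,0,0,0,1],[0.015,0,0,0,0,0,1]])

```text
time_s: 8.1
tool_pos: [0.535, 0.1659, 0.0778]
tcp_rot: [3.141, 0.002, 1.906]
contact_force: [-4.2, -8.6, 20.0]
grip_width: 0.0003
finger_force: 10.1
```

```bash
python3 - <<'E'
from h import *
delta(box(-.120,0,.078),1.911)
E
```

```text
tcp [0.535  0.1659 0.0778] rot [3.141e+00 2.000e-03 1.906e+00] F [-4.2 -8.6 20. ] t 8.1
shift [ 0.0048  0.0004 -0.0002] turn [ 0.     0.002 -0.005] norm 0.005
```

>>> servo_tool(commands=[[0.002,0,-0.0002,0,0,0,1],[0.004,0,-0.0002,0,0,0,1],[0.005,0,-0.0002,0,0,0,1],[0.005,0,-0.0002,0,0,0,1]])

```text
time_s: 8.6
tool_pos: [0.5339, 0.1704, 0.0779]
tcp_rot: [3.14, 0.002, 1.906]
contact_force: [0.8, -7.7, 13.6]
grip_width: 0.0005
finger_force: 6.6
```

>>> servo_tool(commands=[[0,0,-0.01,0,0,0,1],[0,0,-0.06,0,0,0,1],[0,-0.05,-0.11,0,0,0,-0.5],[0,-0.1,-0.13,0,0,0,-1],[0,-0.16,-0.13,0,0,0,-1]])

```text
time_s: 9.22
tool_pos: [0.3809, 0.1187, 0.2084]
tcp_rot: [3.139, 0.001, 1.907]
contact_force: [-0.1, 0.0, 0.6]
grip_width: 0.0543
finger_force: 0.0
```

```bash
python3 - <<'E'
from h import *
p,W=cloud("scene"); cv2.imwrite("pics/s4.png",cv2.resize(p[100:360,180:480,::-1],(690,598)))
z=W[...,2]; hsv=cv2.cvtColor(p,cv2.COLOR_RGB2HSV)
b=cv2.inRange(hsv,(100,70,30),(125,255,255)); b[:265]=0;b[350:]=0;b[:,:260]=0;b[:,360:]=0
q=np.argwhere(b)[:,::-1]; g=np.array([ray("scene",u,v,.010)[:2] for u,v in q],np.float32); print(cv2.minAreaRect(g),len(g))
delta((0.434,-0.238,.2),.24)
E
```

```text
((0.4342731833457947, -0.23858137428760529), (0.10443229973316193, 0.023378554731607437), 13.921740531921387) 534
tcp [0.3735 0.116  0.2064] rot [-3.138e+00  3.000e-03  1.908e+00] F [-4.1  3.1 -2. ] t 9.28
shift [-0.354  -0.06    0.0078] turn [-0.     0.006  1.668] norm 0.359
```

View pics/s4.png

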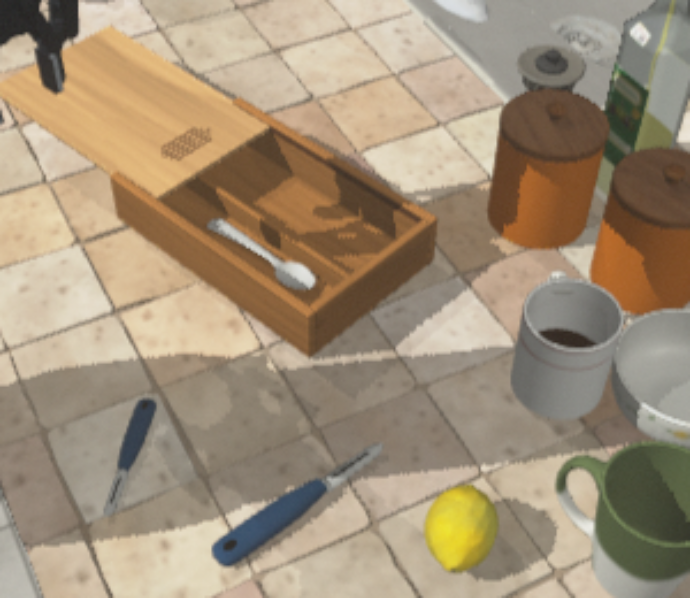

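The lid is fully open, with the peeler undisturbed. The fork isn't seen here, but the teaspoon is at (265,255). On to the peeler.

>>> servo_tool(commands=[[-0.038,-0.006,0,0,0,0.18,-1],[-0.076,-0.013,0,0,0,0.36,-1],[-0.114,-0.02,0,0,0,0.54,-1],[-0.152,-0.026,0,0,0,0.72,-1],[-0.19,-0.032,0,0,0,0.9,-1]])

```text
time_s: 9.9
tool_pos: [0.4143, -0.0724, 0.2075]
tcp_rot: [3.141, -0.0, 1.001]
contact_force: [0.2, 0.4, 0.8]
grip_width: 0.0852
finger_force: 0.0
```

```bash
python3 - <<'E'
from h import *
delta((0.4416,-0.2368,.15),.243); print("lid edge",ray("scene",180+214/2.3,100+161/2.3,.056),box(-.08,0))
E
```

```text
tcp [ 0.4143 -0.0724  0.2075] rot [ 3.141 -0.     1.001] F [0.2 0.4 0.8] t 9.9
shift [-0.1238  0.1116  0.0575] turn [ 0.    -0.     0.758] norm 0.176
lid edge [0.54946159 0.13179248 0.056     ] [0.54713639 0.13282581 0.        ]
```

Lid edge within 3 mm of the fully open position.

>>> servo_tool(commands=[[-0.025,0.022,0.011,0,0,0.152,-1],[-0.05,0.045,0.022,0,0,0.304,-1],[-0.075,0.067,0.034,0,0,0.456,-1],[-0.1,0.09,0.046,0,0,0.608,-1],[-0.124,0.112,0.057,0,0,0.758,-1]])

```text
time_s: 10.52
tool_pos: [0.4428, -0.2369, 0.1499]
tcp_rot: [-3.141, -0.0, 0.244]
contact_force: [0.1, 0.0, -0.1]
grip_width: 0.0857
finger_force: 0.0
```

```bash
python3 - <<'E'
from h import *
p,W=cloud("wrist"); cv2.imwrite("pics/w5.png",p[:,:,::-1])
hsv=cv2.cvtColor(p,cv2.COLOR_RGB2HSV)
b=cv2.inRange(hsv,(100,70,30),(125,255,255)); 
n,l,s,c=cv2.connectedComponentsWithStats(b)
for i in range(1,n):
    if s[i,4]>200:
        q=np.argwhere(l==i)[:,::-1]; cc=r.get_calibration("wrist")
        g=np.array([ray("wrist",u,v,.014,cc)[:2] for u,v in q[::5]],np.float32); print(c[i],s[i],cv2.minAreaRect(g))
delta((0.4416,-0.2368,.026),.243)
E
```

```text
[323.33184855 239.02163538] [ 308  176   30  125 3143] ((0.43651220202445984, -0.24245290458202362), (0.10134155303239822, 0.022806363180279732), 11.523158073425293)
[151.47141042 272.90914867] [ 116  239   73   71 1574] ((0.377350389957428, -0.11591148376464844), (0.07021395117044449, 0.017110619693994522), 51.01962661743164)
tcp [ 0.4424 -0.2406  0.1487] rot [3.141e+00 1.000e-03 2.330e-01] F [-4.4 -4.2 -2.1] t 10.57
shift [ 0.0002 -0.004   0.1227] turn [ 0.     0.001 -0.01 ] norm 0.123
```

View pics/w5.png

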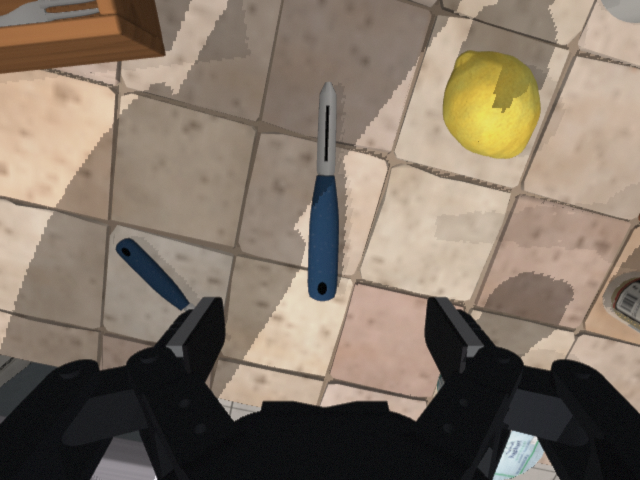

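The large peeler is centred at (323,239) and aligned with the tool axis; its blade points up. The small one, at (151,273), is clear of the fingers.

>>> servo_tool(commands=[[0,0,0.03,0,0,0,-0.6],[0,0,0.06,0,0,0,-0.4],[0,0,0.085,0,0,0,-0.3],[0,0,0.1,0,0,0,-0.3],[0,0,0.1,0,0,0,-0.3]])

```text
time_s: 11.2
tool_pos: [0.4423, -0.2357, 0.0497]
tcp_rot: [-3.141, 0.001, 0.249]
contact_force: [-0.6, -0.1, -0.4]
grip_width: 0.0557
finger_force: 0.0
```

```bash
python3 - <<'E'
from h import *
delta((0.4425,-0.2385,.026),.235)
E
```

```text
tcp [ 0.4423 -0.2357  0.0497] rot [-3.141e+00  1.000e-03  2.490e-01] F [-0.6 -0.1 -0.4] t 11.2
shift [-0.0005  0.0028  0.0237] turn [-0.001  0.001  0.014] norm 0.024
```

>>> servo_tool(commands=[[0,0.003,0.012,0,0,0.014,-0.2],[0,0.003,0.02,0,0,0.014,-0.1],[0,0.003,0.0235,0,0,0.014,-0.1],[0,0.003,0.0235,0,0,0.014,0.5],[0,0.003,0.0235,0,0,0.014,1]], squeeze=30)

```text
time_s: 11.82
tool_pos: [0.4434, -0.239, 0.0268]
tcp_rot: [3.141, -0.0, 0.235]
contact_force: [-0.6, 0.7, -0.8]
grip_width: 0.0214
finger_force: 29.3
```

>>> servo_tool(commands=[[0,0,0,0,0,0,1],[0,0,0,0,0,0,1],[0,0,0,0,0,0,1]])

```text
time_s: 12.2
tool_pos: [0.4434, -0.239, 0.0268]
tcp_rot: [3.141, -0.0, 0.235]
contact_force: [-0.5, 1.2, 4.6]
grip_width: 0.0212
finger_force: 29.8
```

>>> servo_tool(commands=[[0,0,-0.01,0,0,0,1],[0,0,-0.03,0,0,0,1],[0,0,-0.06,0,0,0,1],[0,0,-0.09,0,0,0,1],[0,0,-0.12,0,0,0,1]])

```text
time_s: 12.82
tool_pos: [0.4431, -0.2389, 0.1481]
tcp_rot: [3.142, -0.0, 0.235]
contact_force: [-0.2, -0.1, -0.5]
grip_width: 0.0208
finger_force: 29.5
```

```bash
python3 - <<'E'
from h import *
p,W=cloud("side"); 
cv2.imwrite("pics/side6.png",p[150:350,180:420,::-1])
delta(box(.047,.036,.15),1.911)
E
```

```text
tcp [ 0.4446 -0.2395  0.1515] rot [ 3.139e+00 -3.000e-03  2.350e-01] F [ 4.3 -2.4  4.7] t 12.88
shift [ 0.2355 -0.2157  0.0017] turn [ 0.005 -0.    -1.676] norm 0.319
```

View pics/side6.png

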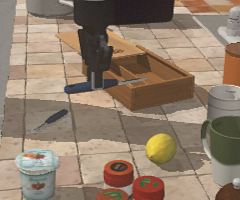

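The peeler is held level at about (95,85) in the side crop. I'll carry it over to the box.

>>> servo_tool(commands=[[0.024,-0.022,-0.01,0,0,-0.168,1],[0.048,-0.044,-0.01,0,0,-0.336,1],[0.072,-0.065,-0.01,0,0,-0.504,1],[0.096,-0.087,-0.01,0,0,-0.67,1],[0.118,-0.108,-0.01,0,0,-0.84,1]])

```text
time_s: 13.5
tool_pos: [0.5333, -0.1055, 0.157]
tcp_rot: [3.141, 0.0, 1.08]
contact_force: [0.6, -0.5, -0.9]
grip_width: 0.0209
finger_force: 29.5
```

```bash
python3 - <<'E'
from h import *
delta(box(.047,.036,.15),1.911)
E
```

```text
tcp [ 0.5333 -0.1055  0.157 ] rot [3.141 0.    1.08 ] F [ 0.6 -0.5 -0.9] t 13.5
shift [0.1576 0.0179 0.007 ] turn [ 0.     0.    -0.831] norm 0.159
```

>>> servo_tool(commands=[[0.035,0.004,0,0,0,-0.17,1],[0.07,0.008,0,0,0,-0.34,1],[0.105,0.012,0.003,0,0,-0.51,1],[0.14,0.016,0.007,0,0,-0.68,1],[0.158,0.018,0.007,0,0,-0.831,1]])

```text
time_s: 14.12
tool_pos: [0.6244, 0.0257, 0.1496]
tcp_rot: [-3.142, -0.001, 1.912]
contact_force: [0.0, 0.1, -0.3]
grip_width: 0.0212
finger_force: 29.5
```

>>> servo_tool(commands=[[0,0,0.02,0,0,0,1],[0,0,0.04,0,0,0,1],[0,0,0.04,0,0,0,1]])

```text
time_s: 14.5
tool_pos: [0.6225, 0.0229, 0.1074]
tcp_rot: [-3.138, -0.001, 1.903]
contact_force: [-0.6, -0.6, -0.7]
grip_width: 0.021
finger_force: 29.5
```

```bash
python3 - <<'E'
from h import *
p,W=cloud("wrist"); cv2.imwrite("pics/w7.png",p[:,:,::-1])
delta(box(.047,.036,.038),1.911)
E
```

```text
tcp [0.6232 0.0232 0.1087] rot [-3.14  -0.     1.904] F [ 0.6  0.1 -0.9] t 14.55
shift [0.0017 0.0009 0.0707] turn [-0.002 -0.    -0.007] norm 0.071
```

View pics/w7.png

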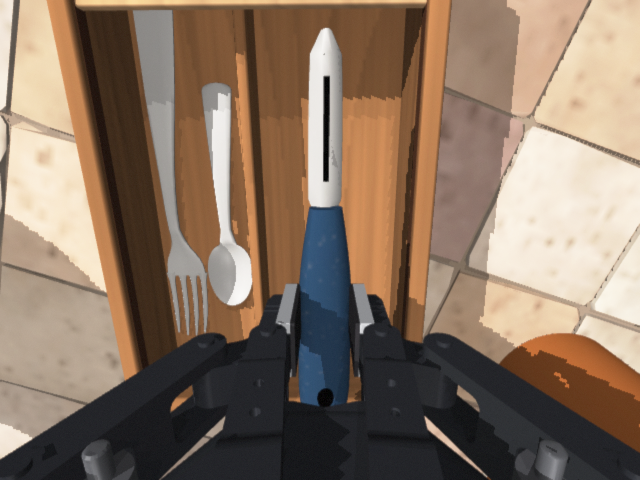

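The peeler is over the wide compartment: the blade tip at (325,30) is short of the lid edge at row 5, and fork and teaspoon are on the left. I'll lower it.

>>> servo_tool(commands=[[0.001,0.001,0.02,0,0,-0.005,1],[0.001,0.001,0.04,0,0,-0.005,1],[0.001,0.001,0.057,0,0,-0.005,1],[0.001,0.001,0.066,0,0,-0.005,1],[0.001,0.001,0.069,0,0,-0.005,1]])

```text
time_s: 15.18
tool_pos: [0.6244, 0.0253, 0.0399]
tcp_rot: [-3.141, -0.0, 1.911]
contact_force: [0.2, -0.4, -0.2]
grip_width: 0.021
finger_force: 29.5
```

>>> servo_tool(commands=[[0,0,0.0005,0,0,0,1],[0,0,0.0005,0,0,0,0.5],[0,0,0.0005,0,0,0,0.2],[0,0,0.0005,0,0,0,0.2],[0,0,0.0005,0,0,0,0.2]])

```text
time_s: 15.8
tool_pos: [0.6246, 0.0252, 0.0402]
tcp_rot: [3.141, 0.0, 1.911]
contact_force: [-1.1, -0.3, -1.4]
grip_width: 0.0339
finger_force: 0.0
```

>>> servo_tool(commands=[[0,0,-0.01,0,0,0,0.2],[0,0,-0.03,0,0,0,0.2],[0,0,-0.06,0,0,0,0.2],[0,0,-0.09,0,0,0,0.5],[0,0,-0.09,0,0,0,1]])

```text
time_s: 16.42
tool_pos: [0.6259, 0.0255, 0.1337]
tcp_rot: [3.137, 0.002, 1.911]
contact_force: [1.1, 0.3, -0.5]
grip_width: 0.0043
finger_force: 0.0
```

```bash
python3 - <<'E'
from h import *
p,W=cloud("wrist"); cv2.imwrite("pics/w8.png",p[:,:,::-1])
hsv=cv2.cvtColor(p,cv2.COLOR_RGB2HSV); b=cv2.inRange(hsv,(100,70,30),(125,255,255)); cc=r.get_calibration("wrist")
n,l,s,c=cv2.connectedComponentsWithStats(b); k=1+s[1:,4].argmax(); q=np.argwhere(l==k)[::5,::-1]
g=np.array([ray("wrist",u,v,.022,cc)[:2] for u,v in q],np.float32); rc=cv2.minAreaRect(g); print(rc, np.nanmax(W[l==k][:,2]))
d=np.array(rc[0])-[.5738,.0574]; yw=-1.231; print("handle centre in box", d@[np.cos(yw),np.sin(yw)], d@[-np.sin(yw),np.cos(yw)])
delta(box(-.119,0,.10),1.908)
E
```

```text
((0.6247051358222961, 0.01797584816813469), (0.022698720917105675, 0.10198361426591873), 18.756887435913086) 0.11812744430381139
handle centre in box 0.05413641096200829 0.034854635400487825
tcp [0.6252 0.0252 0.1321] rot [3.139e+00 1.000e-03 1.911e+00] F [-0.1 -0.2 -0.3] t 16.48
shift [ 0.1665 -0.0378  0.0318] turn [0.002 0.001 0.003] norm 0.174
```

View pics/w8.png

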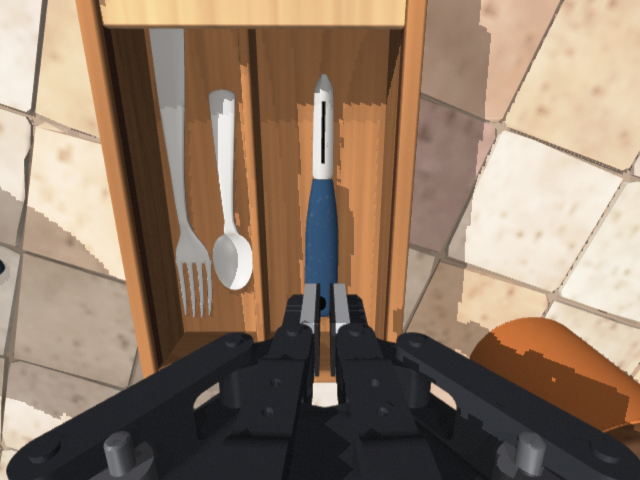

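The peeler lies flat in the middle of the wide compartment, with its origin at about box (+22, +35) mm. That was my eleventh picture, one over the limit of 10, so I won't view any more and will go by numbers only. Next is the lid.

>>> servo_tool(commands=[[0.042,-0.01,0,0,0,0,1],[0.084,-0.019,0,0,0,0,1],[0.126,-0.029,0,0,0,0,1],[0.166,-0.038,0.02,0,0,0,1],[0.166,-0.038,0.038,0,0,0,1]])

```text
time_s: 17.1
tool_pos: [0.5315, 0.1718, 0.0917]
tcp_rot: [-3.141, -0.001, 1.915]
contact_force: [0.6, -0.8, 0.1]
grip_width: 0.0001
finger_force: 0.0
```

>>> servo_tool(commands=[[0,0,0.008,0,0,0,1],[0,0,0.011,0,0,0,1],[0,0,0.011,0,0,0,1]])

```text
time_s: 17.48
tool_pos: [0.5338, 0.1684, 0.0812]
tcp_rot: [3.142, -0.0, 1.91]
contact_force: [-0.1, -0.7, -0.0]
grip_width: -0.0003
finger_force: 0.0
```

```bash
python3 - <<'E'
from h import *
delta(box(-.119,0,.078),1.908)
E
```

```text
tcp [0.5338 0.1684 0.0812] rot [ 3.142 -0.     1.91 ] F [-0.1 -0.7 -0. ] t 17.48
shift [0.001  0.0007 0.0032] turn [ 0.    -0.     0.002] norm 0.003
```

>>> servo_tool(commands=[[0.001,0,0.0015,0,0,0,1],[0.001,0,0.0025,0,0,0,1],[0.001,0,0.003,0,0,0,1],[0.001,0,0.003,0,0,0,1]])

```text
time_s: 17.98
tool_pos: [0.5331, 0.17, 0.0781]
tcp_rot: [3.142, -0.0, 1.911]
contact_force: [0.5, 0.2, -0.8]
grip_width: 0.0001
finger_force: 0.0
```

>>> servo_tool(commands=[[0,0,0.0004,0,0,0,1],[0,0,0.0008,0,0,0,1],[0,0,0.0008,0,0,0,1]])

```text
time_s: 18.35
tool_pos: [0.5332, 0.1701, 0.078]
tcp_rot: [3.141, 0.0, 1.911]
contact_force: [-4.2, -2.7, 14.0]
grip_width: 0.0
finger_force: 6.9
```

>>> servo_tool(commands=[[-0.001,-0.0002,0.0002,0,0,0,1],[-0.004,-0.0002,0.0002,0,0,0,1],[-0.008,-0.0002,0.0002,0,0,0,1],[-0.013,-0.0002,0.0002,0,0,0,1],[-0.018,-0.0002,0.0002,0,0,0,1]])

```text
time_s: 18.98
tool_pos: [0.5387, 0.1542, 0.0779]
tcp_rot: [3.141, -0.001, 1.912]
contact_force: [-7.2, 4.6, 15.8]
grip_width: 0.0
finger_force: 7.7
```

>>> servo_tool(commands=[[-0.006,-0.0003,0.0001,0,0,0,1],[-0.013,-0.0003,0.0001,0,0,0,1],[-0.02,-0.0003,0.0001,0,0,0,1],[-0.027,-0.0003,0.0001,0,0,0,1],[-0.034,-0.0003,0.0001,0,0,0,1]])

```text
time_s: 19.6
tool_pos: [0.55, 0.122, 0.0779]
tcp_rot: [3.14, -0.001, 1.912]
contact_force: [-5.3, 3.8, 15.9]
grip_width: 0.0
finger_force: 8.1
```

```bash
cat > lid.py <<'E'
from h import *
# height profile along box centreline of wide compartment: first x where surface falls below lid height = inner edge
p,W=cloud("scene"); d=W[...,:2]-np.array([.5738,.0574]); yw=-1.231
bx=d@[np.cos(yw),np.sin(yw)]; by=d@[-np.sin(yw),np.cos(yw)]; z=W[...,2]
for lo,hi in ((-.06,-.035),(.04,.06)):
    m=(by>lo)&(by<hi)&(bx>-.13)&(bx<.135)
    o=[(round(a,3),int(np.nanmedian(z[m&(abs(bx-a)<.003)])*1000)) for a in np.arange(-.12,.13,.01) if (m&(abs(bx-a)<.003)).sum()>2]; print(o)
delta(box(.087,0,.078),1.908)
E
python3 lid.py
```

```text
[(np.float64(-0.12), 55), (np.float64(-0.11), 55), (np.float64(-0.1), 56), (np.float64(-0.09), 301), (np.float64(-0.08), 263), (np.float64(-0.07), 228), (np.float64(-0.06), 209), (np.float64(-0.05), 268), (np.float64(-0.04), 279), (np.float64(-0.03), 54), (np.float64(-0.02), 15), (np.float64(-0.01), 347), (np.float64(-0.0), 405), (np.float64(0.01), 11), (np.float64(0.02), 10), (np.float64(0.03), 11), (np.float64(0.04), 9), (np.float64(0.05), 15), (np.float64(0.06), 12), (np.float64(0.07), 12), (np.float64(0.08), 10), (np.float64(0.09), 10)]
[(np.float64(-0.1), 55), (np.float64(-0.09), 55), (np.float64(-0.08), 55), (np.float64(-0.07), 56), (np.float64(-0.06), 134), (np.float64(-0.05), 54), (np.float64(-0.04), 54), (np.float64(-0.03), 356), (np.float64(-0.02), 16), (np.float64(-0.01), 10), (np.float64(-0.0), 12), (np.float64(0.01), 11), (np.float64(0.02), 10), (np.float64(0.03), 11), (np.float64(0.04), 11), (np.float64(0.05), 24), (np.float64(0.06), 11), (np.float64(0.07), 11), (np.float64(0.08), 17), (np.float64(0.09), 10)]
tcp [0.5504 0.1209 0.0779] rot [ 3.14  -0.     1.911] F [-5.8  1.9 18. ] t 19.65
shift [-0.1547  0.0008 -0.0002] turn [ 0.001 -0.     0.003] norm 0.155
```

The lid edge is near box x = -27 mm, having moved with the fingers. I'll continue.

>>> servo_tool(commands=[[-0.008,-0.0003,0,0,0,0,1],[-0.016,-0.0003,0,0,0,0,1],[-0.024,-0.0003,0,0,0,0,1],[-0.032,-0.0003,0,0,0,0,1],[-0.04,-0.0003,0,0,0,0,1]])

```text
time_s: 20.27
tool_pos: [0.5633, 0.0842, 0.0779]
tcp_rot: [3.14, -0.001, 1.912]
contact_force: [-5.4, 5.4, 14.1]
grip_width: 0.0002
finger_force: 7.6
```

>>> servo_tool(commands=[[-0.008,-0.0001,0,0,0,0,1],[-0.016,-0.0001,0,0,0,0,1],[-0.024,-0.0001,0,0,0,0,1],[-0.032,-0.0001,0,0,0,0,1],[-0.04,-0.0001,0,0,0,0,1]])

```text
time_s: 20.9
tool_pos: [0.5766, 0.0464, 0.0779]
tcp_rot: [3.14, -0.001, 1.912]
contact_force: [-5.0, 4.6, 15.6]
grip_width: 0.0001
finger_force: 7.6
```

>>> servo_tool(commands=[[-0.008,-0.0001,0,0,0,0,1],[-0.016,-0.0001,0,0,0,0,1],[-0.024,-0.0001,0,0,0,0,1],[-0.032,-0.0001,0,0,0,0,1],[-0.04,-0.0001,0,0,0,0,1]])

```text
time_s: 21.52
tool_pos: [0.5899, 0.0086, 0.078]
tcp_rot: [3.14, -0.001, 1.912]
contact_force: [-4.8, 5.3, 16.3]
grip_width: -0.0001
finger_force: 7.6
```

```bash
python3 lid.py
```

```text
[(np.float64(-0.12), 54), (np.float64(-0.11), 56), (np.float64(-0.1), 55), (np.float64(-0.09), 55), (np.float64(-0.08), 55), (np.float64(-0.07), 55), (np.float64(-0.06), 55), (np.float64(-0.05), 55), (np.float64(-0.04), 55), (np.float64(-0.03), 56), (np.float64(-0.02), 55), (np.float64(-0.01), 55), (np.float64(-0.0), 55), (np.float64(0.01), 56), (np.float64(0.02), 264), (np.float64(0.03), 266), (np.float64(0.04), 251), (np.float64(0.05), 224), (np.float64(0.06), 220), (np.float64(0.07), 265), (np.float64(0.08), 276), (np.float64(0.09), 262), (np.float64(0.1), 451), (np.float64(0.11), 395)]
[(np.float64(-0.12), 54), (np.float64(-0.11), 55), (np.float64(-0.1), 55), (np.float64(-0.09), 55), (np.float64(-0.08), 56), (np.float64(-0.07), 55), (np.float64(-0.06), 55), (np.float64(0.03), 55), (np.float64(0.04), 54), (np.float64(0.05), 55), (np.float64(0.06), 135), (np.float64(0.07), 55), (np.float64(0.08), 54), (np.float64(0.09), 52), (np.float64(0.1), 369)]
tcp [0.5903 0.0073 0.0779] rot [ 3.14  -0.     1.911] F [-4.1  3.9 15.8] t 21.57
shift [-0.0343  0.0011 -0.0001] turn [ 0.001 -0.     0.003] norm 0.034
```

>>> servo_tool(commands=[[-0.006,-0.0002,0,0,0,0,1],[-0.012,-0.0002,0,0,0,0,1],[-0.018,-0.0002,0,0,0,0,1],[-0.023,-0.0002,0,0,0,0,1],[-0.028,-0.0002,0,0,0,0,1]])

```text
time_s: 22.2
tool_pos: [0.5991, -0.0178, 0.078]
tcp_rot: [3.14, -0.001, 1.912]
contact_force: [-3.9, 5.0, 13.3]
grip_width: 0.0003
finger_force: 7.2
```

>>> servo_tool(commands=[[-0.001,0,0,0,0,0,1],[-0.002,0,0,0,0,0,1],[-0.003,0,0,0,0,0,1]])

```text
time_s: 22.58
tool_pos: [0.6001, -0.0206, 0.0779]
tcp_rot: [3.14, -0.001, 1.912]
contact_force: [-4.1, 4.8, 15.6]
grip_width: 0.0001
finger_force: 7.1
```

>>> servo_tool(commands=[[-0.001,0,0,0,0,0,1],[-0.002,0,0,0,0,0,1]])

```text
time_s: 22.82
tool_pos: [0.6008, -0.0224, 0.078]
tcp_rot: [3.14, -0.001, 1.912]
contact_force: [-3.8, 4.9, 14.0]
grip_width: -0.0001
finger_force: 7.1
```

>>> servo_tool(commands=[[-0.001,0,0,0,0,0,1],[-0.002,0,0.0001,0,0,0,1]])

```text
time_s: 23.08
tool_pos: [0.6013, -0.0237, 0.0779]
tcp_rot: [3.14, -0.001, 1.912]
contact_force: [-7.6, 9.8, 18.6]
grip_width: -0.0003
finger_force: 9.0
```

>>> servo_tool(commands=[[-0.001,0,0,0,0,0,1],[-0.002,0,0,0,0,0,1]])

```text
time_s: 23.32
tool_pos: [0.6021, -0.0255, 0.0779]
tcp_rot: [3.14, -0.001, 1.912]
contact_force: [-4.1, 7.7, 14.5]
grip_width: 0.0002
finger_force: 7.4
```

>>> servo_tool(commands=[[-0.001,0,0,0,0,0,1],[-0.002,0,0,0,0,0,1]])

```text
time_s: 23.58
tool_pos: [0.6029, -0.0274, 0.0779]
tcp_rot: [3.14, -0.001, 1.912]
contact_force: [-2.6, 7.5, 14.2]
grip_width: -0.0003
finger_force: 7.1
```

Force rose to about 12 N, then the fingers slipped at 8 N, so the lid is at its stop. I'll lift and compare with the initial picture.

>>> servo_tool(commands=[[0,0,-0.01,0,0,0,1],[0.001,0,-0.035,0,0,0,1],[0.0027,0.0003,-0.052,0,0,0.004,1],[0.0027,0.0003,-0.052,0,0,0.004,1],[0.0027,0.0003,-0.052,0,0,0.004,1]])

```text
time_s: 24.2
tool_pos: [0.6014, -0.0269, 0.1283]
tcp_rot: [-3.141, -0.0, 1.907]
contact_force: [0.3, -0.8, -1.3]
grip_width: 0.0001
finger_force: 0.0
```

```bash
python3 - <<'E'
from h import *
delta((.6017,-.0249,.13),1.907)
a=cv2.imread("pics/w1.png"); p,W=cloud("wrist"); b=p[:,:,::-1].copy(); c=r.get_calibration("wrist")
delta((.6017,-.0249,.13),1.907)
def rows(im):
    g=im[230:300,283:305].mean((1,2)); g2=im[290:345,215:280].mean((1,2)); return g,g2
for im in (a,b):
    g,g2=rows(im); print("flute dark rows",[230+i for i in range(1,69) if g[i]<g.mean()-12], "edge profile",g2.astype(int).tolist())
K=c['camera_matrix']
def px(P): q=c['R']@P+c['t']; return (K@(q/q[2]))[:2]
print("mm per row", 10/abs(px(box(.085,0,.056))[1]-px(box(.095,0,.056))[1]), "edge shut at",px(box(.125,-.04,.056)),"flutes",px(box(.085,0,.056)))
# scene: flutes centroid before/after
E
```

```text
tcp [ 0.6014 -0.0269  0.1283] rot [-3.141 -0.     1.907] F [ 0.3 -0.8 -1.3] t 24.2
shift [ 0.0018  0.001  -0.0017] turn [-0.001 -0.    -0.   ] norm 0.003
tcp [ 0.6013 -0.0269  0.1281] rot [-3.141 -0.     1.907] F [ 0.1 -0.9 -0.3] t 24.25
shift [ 0.0018  0.001  -0.0019] turn [-0.001 -0.    -0.   ] norm 0.003
flute dark rows [243, 244, 245, 246, 253, 254, 255, 256, 262, 263, 264, 265, 272, 273, 274, 281, 282, 283, 296, 297, 298] edge profile [178, 178, 178, 178, 178, 178, 178, 178, 178, 178, 178, 178, 178, 178, 178, 178, 178, 178, 178, 178, 178, 178, 178, 178, 178, 178, 178, 178, 178, 177, 178, 175, 115, 74, 70, 71, 71, 76, 91, 107, 112, 113, 109, 99, 89, 83, 78, 73, 67, 59, 51, 42, 36, 31, 29]
flute dark rows [238, 239, 240, 247, 248, 249, 250, 257, 258, 259, 260, 266, 267, 268, 269, 276, 277, 278, 295, 296, 297, 298] edge profile [178, 178, 177, 177, 178, 177, 177, 177, 177, 177, 177, 177, 177, 177, 177, 177, 177, 178, 177, 178, 177, 177, 177, 177, 177, 178, 175, 116, 78, 73, 87, 105, 111, 114, 116, 117, 118, 118, 118, 117, 115, 112, 103, 85, 104, 105, 100, 93, 87, 78, 68, 56, 41, 32, 29]
mm per row 0.6418781393371267 edge shut at [265.69808943 315.38902184] flutes [329.10898612 255.41764812]
```

The dark gap at the end wall is now narrower (3–4 rows) than at the start (6 rows). Finger travel up to the stop was 205 mm. The lid is shut, so I'll back off and hand in.

>>> servo_tool(commands=[[0,0,-0.04,0,0,0,1],[0,0,-0.08,0,0,0,1],[0,0,-0.12,0,0,0,1],[0,0,-0.12,0,0,0,1],[0,0,-0.12,0,0,0,1]])

```text
time_s: 24.88
tool_pos: [0.6013, -0.0269, 0.2478]
tcp_rot: [-3.14, -0.0, 1.907]
contact_force: [-0.6, -0.4, -0.3]
grip_width: 0.0007
finger_force: 0.0
```

```bash
python3 -c "
from plant import r
print(r.sign_off())"
```

```text
the job is handed in; nothing more can be done
None
```

The large peeler is lying in the wide compartment with the lid slid shut, and I handed the job in at about 25 s (no verdict came back); I viewed 11 pictures, one over the limit of 10.

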